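Lids back on the cake moulds

TASK

Close the four brass cake moulds: put each loose lid on the mould of its own shape (round, square, oblong, triangle), turned to match it so that it drops in and sits flat and fully home on the rim, and let go of it. Leave the bowl and the shaker standing where they are.

Things in the scene. Friction and masses are not known exactly. Their poses are not given: they have to be found in the camera images.
- round_lid: Loose silvery lid, round, 0.14-0.28 kg, lying upright on its plug. Plug 52 mm across, z 0-8 mm; flange 80 mm across, z 8-13. Wooden handle bar over the centre along the lid's x, 56 x 16 wide x 18, z 30-48, on 10 mm wide posts at x +-19: pinch across its 16 mm. Origin: centre of plug underside, z up. Its yaw does not matter.
- round_mould: Empty brass mould, round, fixed. Outside 84 mm diameter, 30 mm high; cavity 64 mm across, 22 deep; flat rim 10 wide. Origin: centre of underside, z up. Its yaw does not matter. Round lid seated: plug in cavity with 6 mm play all round, flange on rim, lid origin 22 mm above mould origin.
- square_lid: Loose silvery lid, square with round corners, 0.14-0.28 kg, lying upright on its plug. Plug 52 x 52 mm, z 0-8 mm; flange 80 x 80 mm, z 8-13. Wooden handle bar over the centre along the lid's x, 56 x 16 wide x 18, z 30-48, on 10 mm wide posts at x +-19: pinch across its 16 mm. Origin: centre of plug underside, z up. x and y run parallel to the sides.
- square_mould: Empty brass mould, square with round corners, fixed. Outside 84 x 84 mm, 30 mm high; cavity 64 x 64 mm, 22 deep; flat rim 10 wide. Origin: centre of underside, z up. x and y run parallel to the sides. Square lid seated: plug in cavity with 6 mm play all round, flange on rim, lid origin 22 mm above mould origin.
- oblong_lid: Loose silvery lid, oblong with round corners, 0.14-0.28 kg, lying upright on its plug. Plug 76 x 28 mm, z 0-8 mm; flange 104 x 56 mm, z 8-13. Wooden handle bar over the centre along the lid's x, 56 x 16 wide x 18, z 30-48, on 10 mm wide posts at x +-19: pinch across its 16 mm. Origin: centre of plug underside, z up. x runs along the long side.
- oblong_mould: Empty brass mould, oblong with round corners, fixed. Outside 108 x 60 mm, 30 mm high; cavity 88 x 40 mm, 22 deep; flat rim 10 wide. Origin: centre of underside, z up. x runs along the long side. Oblong lid seated: plug in cavity with 6 mm play all round, flange on rim, lid origin 22 mm above mould origin.
- triangle_lid: Loose silvery lid, equal-sided triangle, round corners, 0.14-0.28 kg, lying upright on its plug. Plug 21 mm centre to side, 38 to corner, z 0-8 mm; flange 35 mm centre to side, 52 to corner, z 8-13. Wooden handle bar over the centre along the lid's x, 56 x 16 wide x 18, z 30-48, on 10 mm wide posts at x +-19: pinch across its 16 mm. Origin: centre of plug underside, z up. x points to one corner.
- triangle_mould: Empty brass mould, equal-sided triangle, round corners, fixed. Outside 37 mm centre to side, 54 to corner, 30 mm high; cavity 27 mm centre to side, 44 to corner, 22 deep; flat rim 10 wide. Origin: centre of underside, z up. x points to one corner. Triangle lid seated: plug in cavity with 6 mm play all round, flange on rim, lid origin 22 mm above mould origin.
- bowl: White bowl, 80 mm across the rim, 40 mm high, standing loose near the moulds; leave it alone. Origin: centre of its underside, z up.
- shaker: Red shaker with a steel band and domed top, 57 mm diameter, 59 mm high, standing loose near the moulds; leave it alone. Origin: centre of its underside, z up.
There are look-alikes about, which are no part of the job. Leave any green or purple look-alike of the round_lid alone.

How it is judged (in metres and radians):
At the end, for the whole second after the job is handed in: Each lid on the mould of its shape: within 10 mm of centre, origin 19 to 25 mm above the mould's, level to 0.06 rad, all but the round one turned to match to 0.26 rad (any equal turn), released, at rest; bowl and shaker upright (0.2 rad), within 30 mm of their start (horizontal distance between round_lid and round_mould below 0.01 m and z of round_lid in the frame of round_mould between 0.019 and 0.025 m and angle between each of round_lid, square_lid, oblong_lid, triangle_lid's own z axis and vertical below 0.06 rad and linear speed of each of round_lid, square_lid, oblong_lid, triangle_lid below 0.02 m/s and horizontal distance between square_lid and square_mould below 0.01 m and z of square_lid in the frame of square_mould between 0.019 and 0.025 m and (angle between the x axis of square_lid and the x axis of square_mould, either way round below 0.26 rad or angle between the x axis of square_lid and the y axis of square_mould, either way round below 0.26 rad) and horizontal distance between oblong_lid and oblong_mould below 0.01 m and z of oblong_lid in the frame of oblong_mould between 0.019 and 0.025 m and angle between the x axis of oblong_lid and the x axis of oblong_mould, either way round below 0.26 rad and horizontal distance between triangle_lid and triangle_mould below 0.01 m and z of triangle_lid in the frame of triangle_mould between 0.019 and 0.025 m and (angle between the x axis of triangle_lid and the x axis of triangle_mould, either way round below 0.26 rad or angle between the x axis of triangle_lid and the x axis of triangle_mould, either way round between 0.787 and 1.307 rad) and distance of each of bowl, shaker from where it was at the start of the episode below 0.03 m and angle between each of bowl, shaker's own z axis and vertical below 0.2 rad); the robot touches nothing.
It fails at once if the bowl is knocked over or pushed more than 30 mm (distance of bowl from where it was at the start of the episode above 0.03 m or angle between bowl's own z axis and vertical above 0.5 rad).
It fails at once if the shaker is knocked over or pushed more than 30 mm (distance of shaker from where it was at the start of the episode above 0.03 m or angle between shaker's own z axis and vertical above 0.5 rad).
It also fails if it takes over 109 s, if anything falls off the work surface, if the arm or the gripper's body presses on something with over 40 N, if the wrist force passes 120 N, or if a joint passes its speed limit or range.

ROBOT

A 7-joint arm with a two-finger parallel gripper is mounted at the origin on the work surface. World frame = base frame: x ahead of the robot, y to its left, z up, the work surface at z = 0. Lengths are in mm, angles in rad, forces in N, time in s.
With the tool pointing down it reaches from about 400 to 900 mm from the base axis. Payload 5.5 kg.
Tool frame: the origin (TCP) lies midway between the tips of the shut fingers; the grasp point (between the pads) lies 19 mm behind it; z points along the fingers, y is the direction in which the jaws open and shut (so a half turn about z gives the same grasp; the last joint's range is limited). The gripper opens to 85 mm and grips with 20 to 120 N. Pads are 22 mm wide; open, the fingers measure 114 mm over their backs; the gripper's body (76 mm by 85 mm) begins 54 mm behind the grasp point. The pads swing forward as they close: fully open they stand 13 mm farther back than shut.
Start: joints at [-1.064, 0.501, -0.427, 1.55, 0.221, 1.138, -0.21], TCP at [156.866, 630.787, 231.31] pointing down, gripper open.
Joint ranges: [-2.88, 2.88], [-0.31, 2.03], [-1.54, 1.56], [0.2, 2.42], [-1.41, 4.55], [0.19, 2.02], [-2.57, 2.57]. Speed limits (rad/s): [2.57, 2.57, 3.14, 3.14, 3.14, 3.14, 3.14].

INTERFACE

Orientations are given as a unit quaternion [x, y, z, w].
In Python, from bench import status, viewer, order gives the robot as it stands. The module is installed in compiled form; this text tells all that it offers.
- The arm moves only by the tool play_rows, never from a script. Its argument "targets" is a list that holds one entry, the list of rows, each a list of 7 numbers: the shift along the tool's x, y, z in cm, then the turn, a rotation vector about the tool's x, y, z in degrees, then the opening, from -1 (shut) to 1 (fully open). In form: [[[x, y, z, rx, ry, rz, fingers], ...]]. A call has 1 to 12 rows; each row is the pose to reach, as a shift and turn from the pose commanded when the call began, along the tool's axes at that moment; what a row does not reach only later rows make up. A row lasts 1/10 s, in which the tool goes at most 50 mm and 8.59 degrees, less where a joint would pass 70% of its speed; a pose out of reach is approached as far as the arm can. A call with a gripper value outside its range is refused whole. The fingers move at their own pace and stop on an object; the grip force is fixed at half the most. Time passes only in rows, so rows that repeat a pose let the fingers close. It gives the time, the measured TCP pose, the force and the opening at its end, in the units of the state.
- status.read_state(): the state, without advancing time (a new reading comes with each control period).
- viewer.get_image(name): name is "scene" or "top" or "wrist"; returns a dict with "image" (480x640x3 uint8, blue, green, red), "z_map" (480x640 float32, mm along the optical axis (not along the pixel's ray), 0 where there is no reading), "K" (3x3 intrinsics, pixels), "camera_from_world" (4x4, takes a point from world to camera coordinates). Camera axes: x right, y up, looking along -z (the intrinsics and any distortion apply to the point x, -y, -z); pixel columns grow to the right and rows downward; lengths in mm; the calibration is good to about 2 mm. The wrist camera is an equidistant fisheye: a pixel r from the principal point sees the ray r / f radians off the axis. A picture is of the moment at which its call begins.
- order.finish_job(): hands the job in, once; it reports no verdict.
The state is a dict: "time_s": time; "qpos": joint angles; "joint_vel": joint speeds; "effort": joint torques, N m; "ee_pos": TCP position; "orientation": TCP orientation; "wrist_force": force on the tool from outside, world axes, zero at the start; "ft_torque": the same for the moment, N m; "grip_width": finger opening in mm.
Only numpy, scipy, OpenCV 4.12 (cv2) and the standard library are available. Lean on these libraries where they do the work, as an engineer would, in place of code of your own. Each camera call takes 0.05 s, during which the arm holds its last target.

## Working session

There is one attempt and no reset: what is moved stays moved. The work goes in short steps, Python scripts to look and compute and a tool call to move; the robot and the scene stay as the last step left them, time stands still between calls to the robot, and variables do not carry over. Pictures are saved under pics/ and viewed, and the job is handed in when it is done.

Besides the shell and the picture viewer there is one more tool, called after "Call:" as name(argument=value, ...), one argument or row to a line, values as JSON. play_rows: Moves the arm, as the interface text tells. Its arguments: {"type":"object","properties":{"targets":{"type":"array"}},"required":["targets"]}

```bash
mkdir -p pics; cat > h.py <<'E'
import numpy as np, cv2
from bench import status, viewer, order
def snap(n,f):
    d=viewer.get_image(n); cv2.imwrite(f'pics/{f}.png',d['image']); np.savez(f'pics/{f}.npz',**d); return d
E
python3 - <<'E'
from h import *
print(status.read_state())
for n in ['scene','top','wrist']:
    d=snap(n,n+'0'); print(n,d['K'],d['camera_from_world'])
E
```

```text
{'time_s': 0.0, 'qpos': array([-1.06384033,  0.50184878, -0.4267546 ,  1.55147518,  0.22082726,
        1.13828687, -0.2102997 ]), 'joint_vel': array([-1.45490099e-04, -4.46634141e-04, -6.94971337e-04, -6.93632054e-05,
        1.83819988e-03,  4.49623544e-04, -1.07343880e-03]), 'effort': array([ 1.74834413e-04, -5.69513261e+01, -5.81565902e+00, -2.80947465e+01,
        1.07688666e-02,  1.19104207e-02,  6.96362179e-06]), 'ee_pos': array([156.77987004, 630.08582186, 230.24505843]), 'orientation': array([ 1.21556823e-01,  9.92583991e-01, -9.70780202e-04, -1.31508317e-04]), 'wrist_force': array([0.44041045, 0.60502718, 0.02782754]), 'ft_torque': array([-0.0219337 , -0.00751747, -0.02895327]), 'grip_width': 85.50744909725152}
scene [[476.67591918   0.         318.72217164]
 [  0.         476.67591918 248.56406296]
 [  0.           0.           1.        ]] [[ 8.29120024e-01  5.58830961e-01 -1.63689833e-02 -3.59105242e+02]
 [-4.50903754e-01  6.85728050e-01  5.71369273e-01  1.84408394e+02]
 [ 3.30523511e-01 -4.66352869e-01  8.20529835e-01 -1.38609958e+03]
 [ 0.00000000e+00  0.00000000e+00  0.00000000e+00  1.00000000e+00]]
top [[589.23237227   0.         322.97836831]
 [  0.         589.23237227 245.61366349]
 [  0.           0.           1.        ]] [[-1.72655544e-02 -9.99822719e-01  7.51210306e-03  9.70332905e+00]
 [ 9.94253329e-01 -1.63745087e-02  1.05793163e-01 -4.38282206e+02]
 [-1.05651401e-01  9.29551110e-03  9.94359781e-01 -1.25032925e+03]
 [ 0.00000000e+00  0.00000000e+00  0.00000000e+00  1.00000000e+00]]
wrist [[371.64829954   0.         319.18582862]
 [  0.         371.64829954 241.25762873]
 [  0.           0.           1.        ]] [[ 2.40509387e-01  9.70644983e-01 -1.88476398e-03 -6.49371303e+02]
 [-9.29353350e-01  2.29716811e-01 -2.89019962e-01  3.84280302e+01]
 [-2.80102814e-01  7.12636256e-02  9.57321215e-01 -3.78589281e+02]
 [ 0.00000000e+00  0.00000000e+00  0.00000000e+00  1.00000000e+00]]
```

View pics/top0.png

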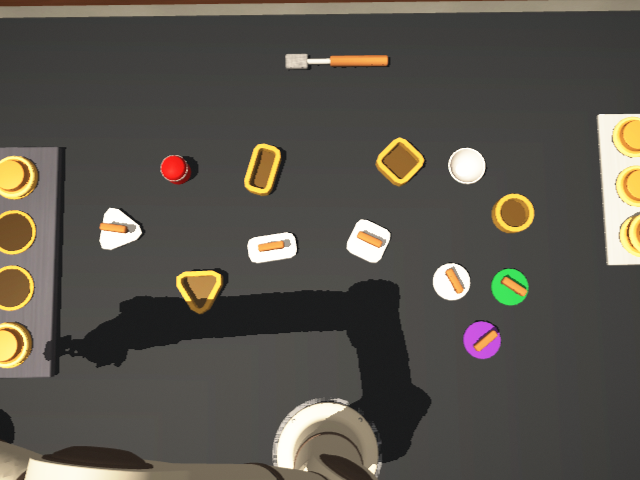

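View pics/scene0.png

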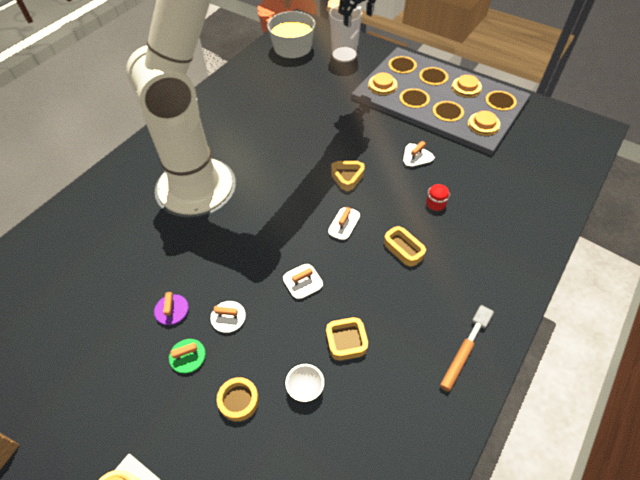

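View pics/wrist0.png

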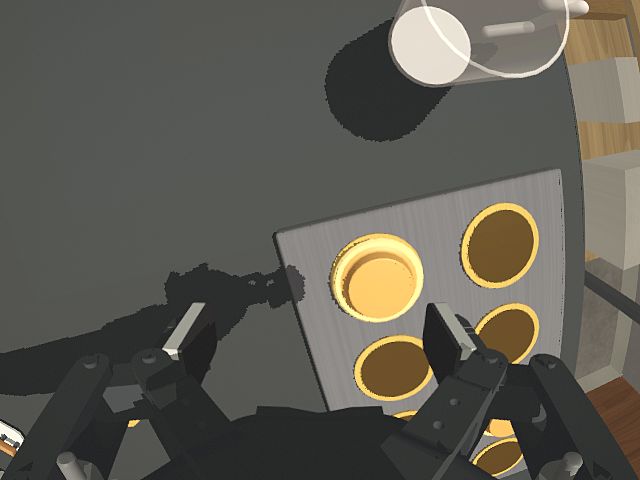

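Top view: lids are the round one (451,282), square (368,241), oblong (272,247) and triangle (119,230). Moulds: round (513,213), square (400,161), oblong (263,170), triangle (200,290). Look-alikes for the round lid are green (510,287) and purple (482,340), and the cake lids on the trays are also not part of the job. The silvery lid at (451,282) fits the description. I'll measure everything from the depth map.

```bash
cat >> h.py <<'E'
def cloud(d):
    K=d['K'];T=d['camera_from_world'];z=d['z_map'].astype(float)
    v,u=np.mgrid[0:480,0:640]
    P=np.stack([(u-K[0,2])/K[0,0]*z,-(v-K[1,2])/K[1,1]*z,-z],-1)
    W=(P-T[:3,3])@T[:3,:3]; W[z==0]=np.nan
    return W
E
python3 - <<'E'
from h import *
d=np.load('pics/top0.npz'); W=cloud(d)
print('table z', np.nanmedian(W[100:140,300:350,2]))
L=dict(round_lid=(451,282),square_lid=(368,241),oblong_lid=(272,247),triangle_lid=(119,230),green=(510,287),purple=(482,340))
M=dict(round_mould=(513,213),square_mould=(400,161),oblong_mould=(263,170),triangle_mould=(200,290),bowl=(467,166),shaker=(175,169))
def fit(p):
    c,(w,h),a=cv2.minAreaRect(p.astype(np.float32)); return np.round(c,1),np.round((w,h),1),round(a,1)
for n,(u,v) in {**L,**M}.items():
    w=W[v-38:v+39,u-38:u+39].reshape(-1,3); w=w[~np.isnan(w[:,2])]
    a=w[w[:,2]>4]; 
    # connected: keep near centre
    c0=W[v,u,:2]; a=a[np.hypot(*(a[:,:2]-c0).T)<70]
    hs=np.percentile(a[:,2],[5,50,95]).round(1)
    if n in L or 'lid' in n: sel=(a[:,2]>7)&(a[:,2]<19)
    else: sel=a[:,2]>24
    f=a[sel][:,:2]; print(n,hs,'flange/rim',sel.sum(),fit(f))
    if n in L:
        b=a[a[:,2]>40][:,:2]; r=fit(b); m=b.mean(0); e,V=np.linalg.eigh(np.cov((b-m).T)); 
        print('   bar',r,'z',np.median(a[a[:,2]>40][:,2]).round(1),'mean',m.round(1),'dir deg',np.degrees(np.arctan2(V[1,1],V[0,1])).round(1))
    if 'triangle' in n:
        ar,t=cv2.minEnclosingTriangle(f.astype(np.float32).reshape(-1,1,2)); t=t[:,0]
        c=t.mean(0); print('   tri c',c.round(1),[np.degrees(np.arctan2(*(p-c)[::-1])).round(1) for p in t],[np.linalg.norm(p-c).round(1) for p in t])
    if 'round' in n: 
        (c,r)=cv2.minEnclosingCircle(f.astype(np.float32)); print('   circ',np.round(c,1),round(r,1))
E
```

```text
table z -0.24601444726622093
round_lid [ 4.6 13.5 48.6] flange/rim 824 (array([ 361. , -262.1]), array([103.5, 110.2]), 70.7)
   bar (array([ 357.9, -273. ]), array([55. , 16.6]), 26.9) z 47.2 mean [ 357.3 -272.2] dir deg -153.6
   circ [ 360.6 -261.1] 63.3
square_lid [ 5.3 13.4 48.2] flange/rim 1047 (array([444.6, -97. ]), array([108.1,  98.8]), 29.4)
   bar (array([449.4, -94.9]), array([55.1, 16.7]), 63.4) z 47.0 mean [448.9 -94.9] dir deg 63.9
oblong_lid [ 5.  13.6 48.5] flange/rim 970 (array([442.2, 111.4]), array([110.9, 109.5]), 51.6)
   bar (array([438.3, 114.9]), array([16.4, 55.6]), 7.8) z 47.6 mean [437.8 114.8] dir deg 97.8
triangle_lid [ 4.8 13.5 48.4] flange/rim 972 (array([474. , 441.5]), array([115.6,  98.2]), 50.5)
   bar (array([482.5, 448.9]), array([54.8, 16. ]), 80.4) z 47.1 mean [482.1 448.4] dir deg 81.6
   tri c [470.8 432.5] [np.float32(130.4), np.float32(22.7), np.float32(-111.9)] [np.float32(85.3), np.float32(106.2), np.float32(114.2)]
green [ 4.8 13.6 48.8] flange/rim 835 (array([ 340.9, -394.1]), array([126.8,  97.9]), 5.7)
   bar (array([ 344. , -398.8])
[... 301 characters left out ...]
/rim 543 (array([ 503.5, -411.8]), array([83.6, 82.2]), 89.7)
   circ [ 504.3 -412.5] 43.0
square_mould [ 4.7 11.6 32.4] flange/rim 586 (array([ 622.5, -167.6]), array([83.8, 85.6]), 45.2)
oblong_mould [ 4.6 13.4 32.7] flange/rim 598 (array([610. , 133.6]), array([ 61.8, 108.1]), 73.9)
triangle_mould [ 4.6 11.1 33.3] flange/rim 613 (array([354.8, 277.2]), array([90.5, 93.3]), 62.3)
   tri c [351.5 270.6] [np.float32(-177.7), np.float32(62.1), np.float32(-58.9)] [np.float32(74.0), np.float32(75.6), np.float32(74.5)]
bowl [ 4.5 17.2 40.7] flange/rim 366 (array([ 606.8, -310. ]), array([76.7, 78.1]), 44.4)
shaker [ 4.4 49.  59.7] flange/rim 592 (array([610.7, 322.9]), array([56. , 56.5]), 88.4)
```

```bash
python3 - <<'E'
from h import *
im=cv2.imread('pics/top0.png')
a=cv2.resize(im[140:320,90:330],None,fx=3.3,fy=3.3,interpolation=cv2.INTER_CUBIC)
b=cv2.resize(im[130:360,330:570],None,fx=2.6,fy=2.6,interpolation=cv2.INTER_CUBIC)
cv2.imwrite('pics/ca.png',a[:600]);cv2.imwrite('pics/cb.png',b[:600])
E
```

```text
(no output)
```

View pics/ca.png

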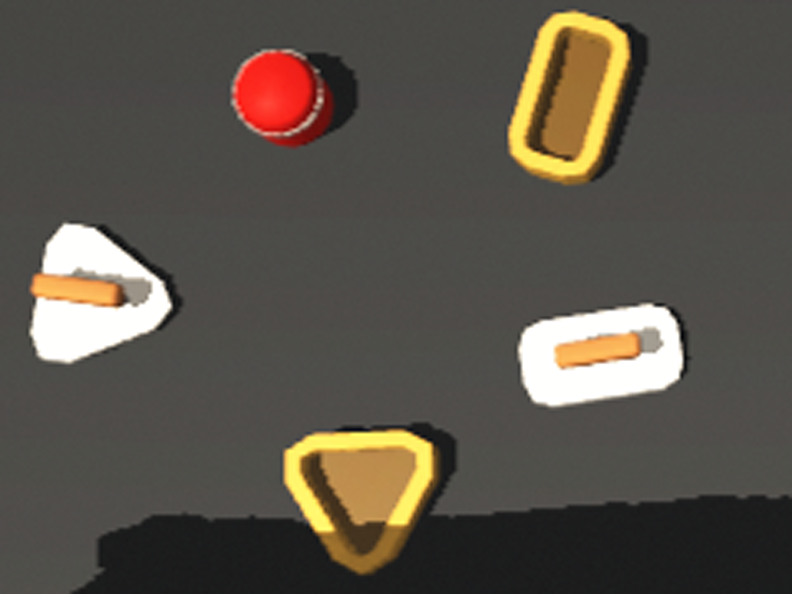

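View pics/cb.png

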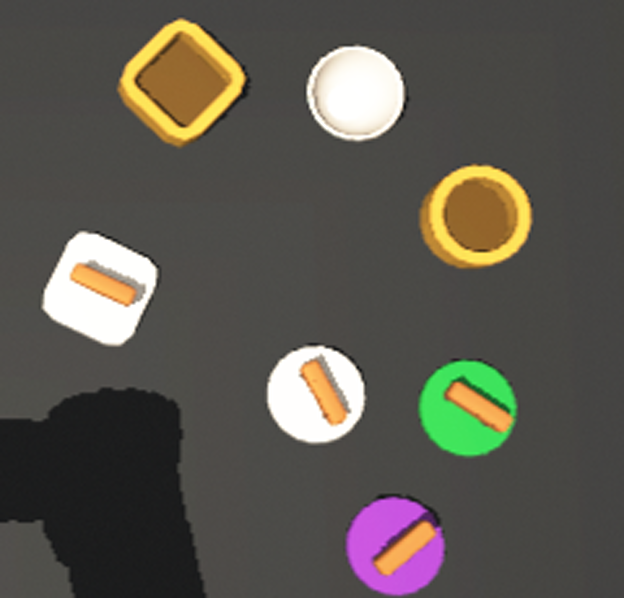

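The two crops show all four lids as silvery/white with an orange bar. The round lid in crop b (315,393) is white, and its green (468,407) and purple (396,545) neighbours are clearly separate. The triangle lid's corner points right, towards -y. The triangle mould's corner points down, towards -x. Next I'll refine with colour masks at known heights.

```bash
cat >> h.py <<'E'
def onplane(d,uv,zw):
    K=d['K'];T=d['camera_from_world'];uv=np.asarray(uv,float).reshape(-1,2)
    r=np.stack([(uv[:,0]-K[0,2])/K[0,0],-(uv[:,1]-K[1,2])/K[1,1],-np.ones(len(uv))],-1)@T[:3,:3]
    c=-T[:3,:3].T@T[:3,3]
    return (c+r*((zw-c[2])/r[:,2])[:,None])[:,:2]
E
cat > refine.py <<'E'
from h import *
def run(d):
    im=d['image']; hsv=cv2.cvtColor(im,cv2.COLOR_BGR2HSV)
    H,S,V=cv2.split(hsv)
    L=dict(round_lid=(451,282),square_lid=(368,241),oblong_lid=(272,247),triangle_lid=(119,230))
    M=dict(round_mould=(513,213),square_mould=(400,161),oblong_mould=(263,170),triangle_mould=(200,290))
    for n,(u,v) in {**L,**M}.items():
        s=(slice(v-34,v+35),slice(u-34,u+35)); z=13 if n in L else 30
        if n in L: m=(S[s]<60)&(V[s]>90)
        else: m=(H[s]>18)&(H[s]<35)&(S[s]>80)&(V[s]>(200))
        W=cloud(d)[s]
        if n in L: m|=(W[...,2]>25) & (H[s]<18)&(S[s]>80)
        else: m=(W[...,2]>24)&(np.hypot(W[...,0]-W[34,34,0],W[...,1]-W[34,34,1])<75)
        m=m.astype(np.uint8)
        m=cv2.morphologyEx(m,cv2.MORPH_OPEN,np.ones((2,2),np.uint8)) if 0 else m
        k,lab,st,ce=cv2.connectedComponentsWithStats(m); i=1+np.argmax(st[1:,4]); m=lab==i
        if n in L:
            m&=~((H[s]<18)&(S[s]>80)) | (cv2.erode(m.astype(np.uint8),np.ones((3,3)))>0)
        vv,uu=np.nonzero(m); p=onplane(d,np.c_[uu+u-34,vv+v-34],z).astype(np.float32)
        c,(w,h),a=cv2.minAreaRect(p); print(n,'rect',np.round(c,1),np.round((w,h),1),round(a,1))
        if 'tri' in n:
            hull=cv2.convexHull(p); 
            ar,t=cv2.minEnclosingTriangle(hull); t=t[:,0]; c=t.mean(0)
            print('   tri',c.round(1),[float(np.degrees(np.arctan2(*(q-c)[::-1])).round(1)) for q in t],[float(np.linalg.norm(q-c).round(1)) for q in t])
        if 'round' in n: c,r=cv2.minEnclosingCircle(p); print('   circ',np.round(c,1),round(r,1))
if __name__=='__main__': run(np.load('pics/top0.npz'))
E
python3 refine.py
```

```text
round_lid rect [ 356.8 -274. ] [82.8 80.2] 89.0
   circ [ 356.7 -274. ] 41.8
square_lid rect [448.6 -96.4] [83.6 83.7] 62.4
oblong_lid rect [437.3 114. ] [ 59.8 106.9] 7.9
triangle_lid rect [480.4 442.5] [89.7 93. ] 79.6
   tri [482.4 449.5] [22.5, -99.30000305175781, 141.6999969482422] [74.9000015258789, 74.69999694824219, 72.69999694824219]
round_mould rect [ 503.2 -411. ] [83.1 81.2] 89.1
   circ [ 502.8 -411.9] 43.1
square_mould rect [ 622.1 -167.1] [83.7 86.3] 46.0
oblong_mould rect [609.5 133.2] [ 60.9 108.8] 73.0
triangle_mould rect [355.  276.7] [90.6 93.4] 61.5
   tri [351.2 269.7] [-178.39999389648438, 61.70000076293945, -58.400001525878906] [74.5, 74.69999694824219, 74.69999694824219]
```

```bash
cat > plan.py <<'E'
# usage: plan.py x y z psi  -> x y z psi ...   (commanded start, then targets); prints tool-axis shift cm, rz deg from start
import sys,numpy as np
a=list(map(float,sys.argv[1:])); s=a[:4]
c,n=np.cos(np.radians(s[3])),np.sin(np.radians(s[3]))
R=np.array([[c,n,0],[n,-c,0],[0,0,-1]])
for i in range(4,len(a),4):
    t=a[i:i+4]; dpsi=(t[3]-s[3]+180)%360-180
    print((R.T@(np.array(t[:3])-s[:3])/10).round(2),'rz',round(-dpsi,1))
E
python3 plan.py 156.87 630.79 231.31 166.05 482.4 449 110 81
```

```text
[-35.98  -9.8   12.13] rz 85.1
```

Call:
play_rows(
  targets=[
    [[-3.6,-1,1.2,0,0,8.5,1],[-7.2,-2,2.4,0,0,17,1],[-10.8,-3,3.6,0,0,25.5,1],[-14.4,-4,4.8,0,0,34,1],[-18,-5,6,0,0,42.5,1],[-21.6,-6,7.2,0,0,51,1],[-25.2,-7,8.4,0,0,59.5,1],[-28.8,-8,9.7,0,0,68,1],[-32.4,-9,11,0,0,76.5,1],[-35.98,-9.8,12.13,0,0,85.1,1],[-35.98,-9.8,12.13,0,0,85.1,1],[-35.98,-9.8,12.13,0,0,85.1,1]],
  ],
)

```text
time_s: 1.35
ee_pos: [483.0, 447.4, 109.0]
orientation: [0.761, 0.648, -0.001, 0.0]
wrist_force: [-0.4, -0.2, -0.0]
grip_width: 85.3
```

```bash
python3 - <<'E'
from h import *
s=status.read_state(); print(s['ee_pos'],s['orientation'],s['qpos'],s['wrist_force'],s['time_s'])
from scipy.spatial.transform import Rotation as R
print(R.from_quat(s['orientation']).as_matrix().round(3))
snap('wrist','w1')
E
```

```text
[483.01731995 447.40561753 108.99852964] [ 7.61349880e-01  6.48340606e-01 -8.67681786e-04  2.57580046e-04] [-0.77619184  0.61052911 -0.01674145  1.63111032  0.01270234  0.90183104
 -0.95779445] [-0.41787145 -0.15457561 -0.01131823] 1.35
[[ 0.159  0.987 -0.001]
 [ 0.987 -0.159 -0.002]
 [-0.002 -0.001 -1.   ]]
```

View pics/w1.png

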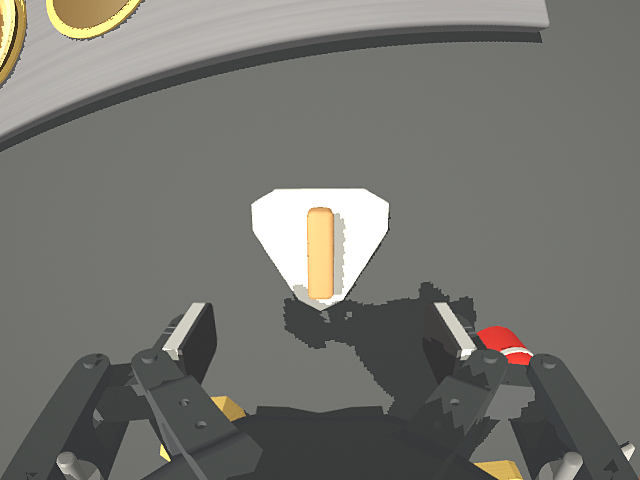

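The wrist view shows the triangle lid centred between the fingers, with its bar at (320,252) aligned with the tool x axis. Descending and gripping.

Call:
play_rows(
  targets=[
    [[0.1,-0.05,3,0,0,0,1],[0.1,-0.05,6,0,0,0,1],[0.1,-0.05,8,0,0,0,1],[0.1,-0.05,8.7,0,0,0,1],[0.1,-0.05,8.7,0,0,0,1],[0.1,-0.05,8.7,0,0,0,-1],[0.1,-0.05,8.7,0,0,0,-1],[0.1,-0.05,8.7,0,0,0,-1],[0.1,-0.05,8.7,0,0,0,-1],[0.1,-0.05,8.7,0,0,0,-1],[0.1,-0.05,8.7,0,0,0,-1],[0.1,-0.05,8.7,0,0,0,-1]],
  ],
)

```text
time_s: 2.6
ee_pos: [482.6, 450.2, 23.8]
orientation: [0.761, 0.649, 0.001, 0.0]
wrist_force: [-0.1, -0.2, 5.7]
grip_width: 14.7
```

Call:
play_rows(
  targets=[
    [[0,0,-1,0,0,0,-1],[0,0,-3,0,0,0,-1],[0,0,-6,0,0,0,-1],[0,0,-8,0,0,0,-1],[0,0,-8,0,0,0,-1],[0,0,-8,0,0,0,-1]],
  ],
)

```text
time_s: 3.2
ee_pos: [481.6, 449.6, 102.6]
orientation: [0.761, 0.649, -0.0, -0.0]
wrist_force: [0.3, -0.7, -2.7]
grip_width: 15.1
```

```bash
python3 - <<'E'
from h import *
snap('wrist','w2')
E
```

```text
(no output)
```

View pics/w2.png

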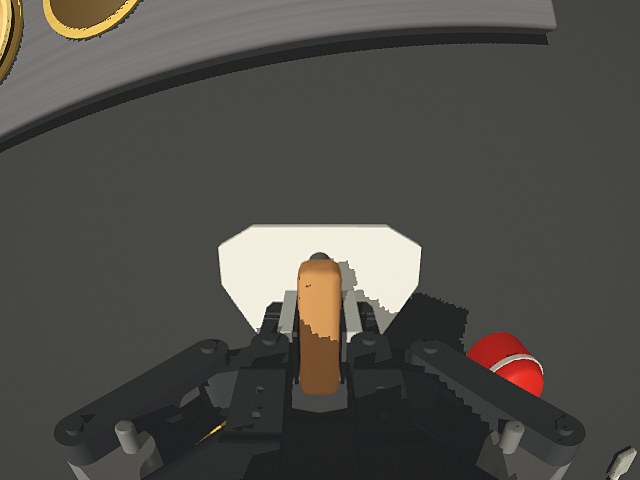

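```bash
python3 plan.py 482.06 450.07 103 81  351.3 270.5 103 121.6
```

```text
[-19.78 -10.11   0.  ] rz -40.6
```

Call:
play_rows(
  targets=[
    [[-1.5,-0.8,0,0,0,-3,-1],[-4,-2,0,0,0,-8,-1],[-7,-3.6,0,0,0,-14,-1],[-10,-5.1,0,0,0,-20.5,-1],[-13,-6.6,0,0,0,-27,-1],[-16,-8.2,0,0,0,-33,-1],[-18.5,-9.5,0,0,0,-38,-1],[-19.78,-10.11,0,0,0,-40.6,-1],[-19.78,-10.11,0,0,0,-40.6,-1],[-19.78,-10.11,0,0,0,-40.6,-1],[-19.78,-10.11,0,0,0,-40.6,-1]],
  ],
)

```text
time_s: 4.35
ee_pos: [351.5, 271.4, 102.7]
orientation: [0.489, 0.873, 0.0, -0.0]
wrist_force: [-0.2, -0.1, -3.1]
grip_width: 15.0
```

```bash
python3 - <<'E'
from h import *
d=snap('wrist','w3');s=status.read_state(); print(s['ee_pos'],s['orientation'])
snap('scene','s3')
E
```

```text
[351.49947661 271.44183929 102.77332416] [ 4.88414983e-01  8.72611444e-01  2.47256403e-04 -1.06879933e-04]
```

View pics/w3.png

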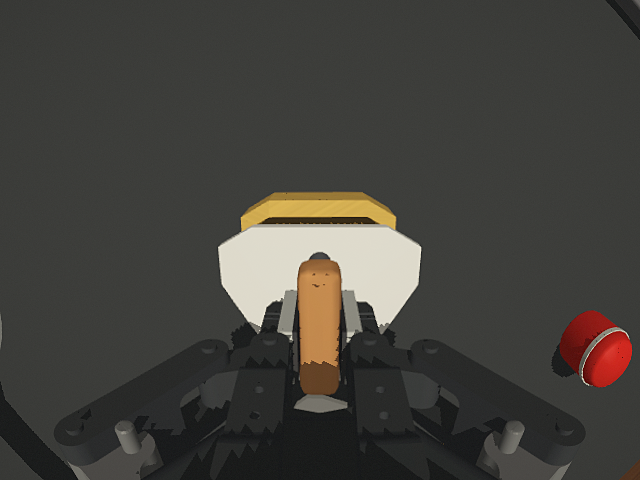

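The lid is parallel to the mould rim and centred on it (mould 241–396, lid 218–421, both centred at about 319). Lowering.

Call:
play_rows(
  targets=[
    [[0,0,1.5,0,0,0,-1],[0,0,3,0,0,0,-1],[0,0,4,0,0,0,-1],[0,0,4.6,0,0,0,-1],[0,0,5.1,0,0,0,-1],[0,0,5.5,0,0,0,-1],[0,0,5.65,0,0,0,-1],[0,0,5.7,0,0,0,-1],[0,0,5.7,0,0,0,-1]],
  ],
)

```text
time_s: 5.35
ee_pos: [351.2, 270.7, 46.2]
orientation: [0.488, 0.873, 0.0, 0.0]
wrist_force: [0.2, -0.0, -3.0]
grip_width: 14.9
```

Call:
play_rows(
  targets=[
    [[0,0,0,0,0,0,0.1],[0,0,0,0,0,0,0.1],[0,0,0,0,0,0,0.1],[0,0,0,0,0,0,0.1],[0,0,0,0,0,0,0.1],[0,0,-2,0,0,0,0.1],[0,0,-5,0,0,0,0.1],[0,0,-7,0,0,0,1],[0,0,-7,0,0,0,1],[0,0,-7,0,0,0,1]],
  ],
)

```text
time_s: 6.35
ee_pos: [351.3, 270.6, 116.2]
orientation: [0.488, 0.873, 0.0, 0.0]
wrist_force: [-0.2, -0.6, -0.0]
grip_width: 84.9
```

```bash
python3 - <<'E'
from h import *
d=snap('wrist','w4')
E
python3 plan.py 351.3 270.5 116 121.6 437.8 114.5 116 97.9 437.8 114.5 110 97.9
```

```text
[-17.82  -0.81   0.  ] rz 23.7
[-17.82  -0.81   0.6 ] rz 23.7
```

View pics/w4.png

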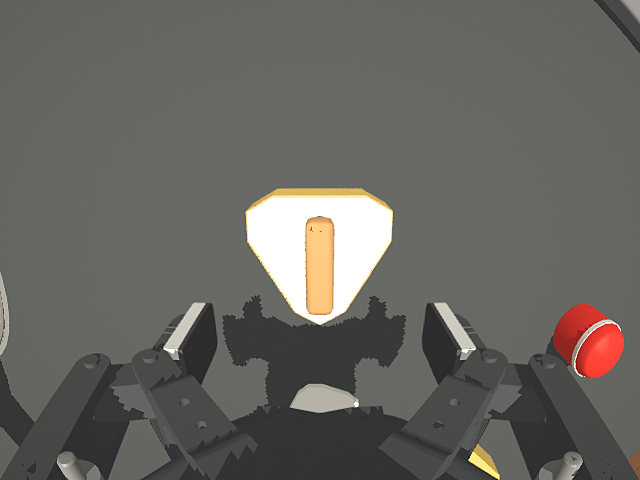

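The triangle lid appears flush on its mould (rim edge just visible around 250–392). Next is the oblong lid.

Call:
play_rows(
  targets=[
    [[-4,-0.2,0,0,0,5,1],[-8,-0.4,0,0,0,11,1],[-12,-0.6,0,0,0,17,1],[-16,-0.7,0,0,0,22,1],[-17.82,-0.81,0.6,0,0,23.7,1],[-17.82,-0.81,0.6,0,0,23.7,1],[-17.82,-0.81,0.6,0,0,23.7,1]],
  ],
)

```text
time_s: 7.1
ee_pos: [436.1, 114.8, 108.8]
orientation: [0.657, 0.754, -0.001, -0.001]
wrist_force: [0.6, 0.6, 0.6]
grip_width: 85.1
```

```bash
python3 - <<'E'
from h import *
d=snap('wrist','w5')
E
```

```text
(no output)
```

View pics/w5.png

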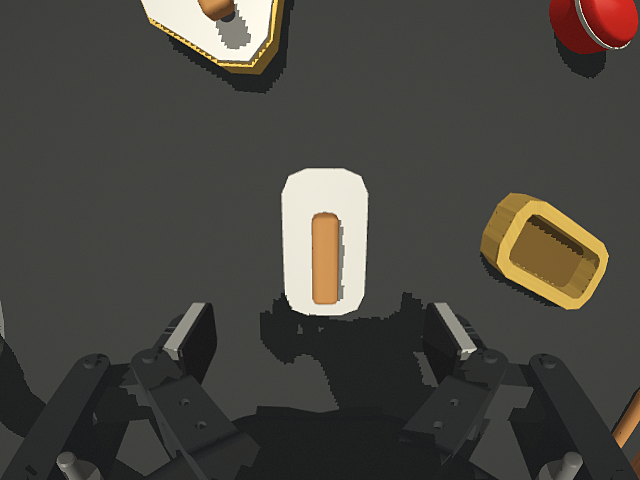

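The bar is at (325,258), aligned; the small offset matches the tool still settling. Descending and gripping.

Call:
play_rows(
  targets=[
    [[0,0,3,0,0,0,1],[0,0,6,0,0,0,1],[0,0,8,0,0,0,1],[0,0,8.7,0,0,0,1],[0,0,8.7,0,0,0,1],[0,0,8.7,0,0,0,-1],[0,0,8.7,0,0,0,-1],[0,0,8.7,0,0,0,-1],[0,0,8.7,0,0,0,-1],[0,0,8.7,0,0,0,-1],[0,0,8.7,0,0,0,-1],[0,0,8.7,0,0,0,-1]],
  ],
)

```text
time_s: 8.35
ee_pos: [437.9, 114.5, 23.4]
orientation: [0.657, 0.754, 0.0, 0.0]
wrist_force: [0.1, -0.1, 5.3]
grip_width: 14.7
```

Call:
play_rows(
  targets=[
    [[0,0,-1,0,0,0,-1],[0,0,-3,0,0,0,-1],[0,0,-6,0,0,0,-1],[0,0,-8,0,0,0,-1],[0,0,-8,0,0,0,-1],[0,0,-8,0,0,0,-1]],
  ],
)

```text
time_s: 8.95
ee_pos: [437.1, 114.3, 103.0]
orientation: [0.657, 0.754, 0.0, 0.0]
wrist_force: [-0.5, -0.6, -2.6]
grip_width: 14.9
```

```bash
python3 plan.py 437.8 114.5 103 97.9 609.8 133.4 103 163.6
```

```text
[-0.49 17.3   0.  ] rz -65.7
```

Call:
play_rows(
  targets=[
    [[0,1,0,0,0,-4,-1],[-0.1,3,0,0,0,-11,-1],[-0.2,5,0,0,0,-19,-1],[-0.2,7,0,0,0,-27,-1],[-0.3,9,0,0,0,-35,-1],[-0.3,11,0,0,0,-43,-1],[-0.4,13,0,0,0,-51,-1],[-0.4,15.5,0,0,0,-59,-1],[-0.49,17.3,0,0,0,-65.7,-1],[-0.49,17.3,0,0,0,-65.7,-1],[-0.49,17.3,0,0,0,-65.7,-1],[-0.49,17.3,0,0,0,-65.7,-1]],
  ],
)

```text
time_s: 10.15
ee_pos: [607.3, 132.9, 101.6]
orientation: [0.144, 0.99, -0.001, -0.002]
wrist_force: [0.1, 1.0, -1.9]
grip_width: 15.2
```

```bash
python3 - <<'E'
from h import *
d=snap('wrist','w6');s=status.read_state(); print(s['ee_pos'],s['qpos'])
E
```

```text
[607.61764565 133.00508634 102.04923525] [-0.06404083  0.57968611 -0.26190763  1.72542395  0.18744529  0.86360738
  0.87480613]
```

View pics/w6.png

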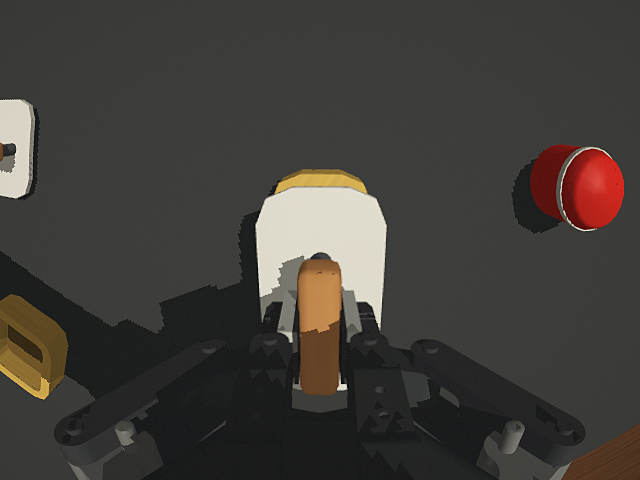

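Aligned with the mould (its far end shows centred at about (321,180)). Lowering with some settling time.

Call:
play_rows(
  targets=[
    [[0,0,1.5,0,0,0,-1],[0,0,3,0,0,0,-1],[0,0,3.5,0,0,0,-1],[0,0,3.5,0,0,0,-1],[0,0,4,0,0,0,-1],[0,0,4.6,0,0,0,-1],[0,0,5.1,0,0,0,-1],[0,0,5.5,0,0,0,-1],[0,0,5.65,0,0,0,-1],[0,0,5.7,0,0,0,-1],[0,0,5.7,0,0,0,-1],[0,0,5.7,0,0,0,-1]],
  ],
)

```text
time_s: 11.4
ee_pos: [609.6, 133.1, 46.2]
orientation: [0.143, 0.99, 0.0, 0.0]
wrist_force: [-1.1, 0.2, -2.2]
grip_width: 15.0
```

Call:
play_rows(
  targets=[
    [[0,0,0,0,0,0,0.1],[0,0,0,0,0,0,0.1],[0,0,0,0,0,0,0.1],[0,0,0,0,0,0,0.1],[0,0,0,0,0,0,0.1],[0,0,-2,0,0,0,0.1],[0,0,-5,0,0,0,0.1],[0,0,-7,0,0,0,1],[0,0,-7,0,0,0,1],[0,0,-7,0,0,0,1]],
  ],
)

```text
time_s: 12.4
ee_pos: [609.6, 133.1, 116.3]
orientation: [0.143, 0.99, 0.0, 0.0]
wrist_force: [-0.6, 0.3, -0.0]
grip_width: 85.1
```

```bash
python3 - <<'E'
from h import *
d=snap('wrist','w7')
E
python3 plan.py 609.8 133.4 116 163.6 448.8 -95.6 110 63.2
```

```text
[  8.98 -26.51   0.6 ] rz 100.4
```

View pics/w7.png

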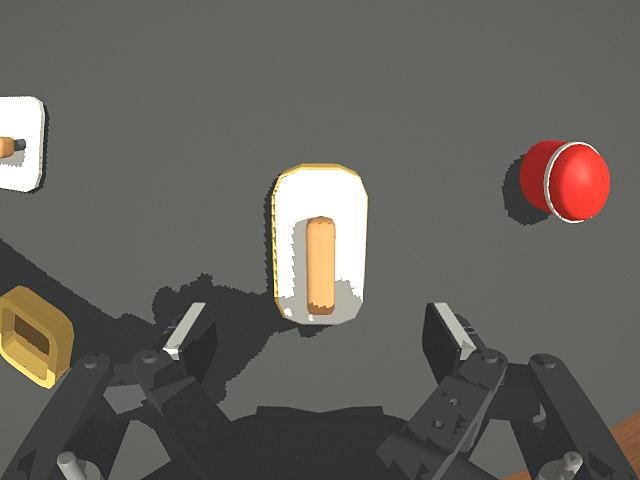

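The oblong lid is down on its rim, with a thin even brass edge showing. Next is the square lid.

Call:
play_rows(
  targets=[
    [[0.7,-2.1,0,0,0,8,1],[1.5,-4.4,0,0,0,16.5,1],[2.2,-6.6,0,0,0,25,1],[3,-8.8,0,0,0,33.5,1],[3.8,-11.1,0,0,0,42,1],[4.5,-13.3,0,0,0,50.5,1],[5.3,-15.6,0,0,0,59,1],[6,-17.8,0,0,0,67.5,1],[6.8,-20,0,0,0,76,1],[7.6,-22.3,0,0,0,84.5,1],[8.3,-24.5,0,0,0,93,1],[8.98,-26.51,0.6,0,0,100.4,1]],
  ],
)

```text
time_s: 13.65
ee_pos: [446.9, -96.6, 109.4]
orientation: [0.854, 0.521, -0.001, -0.0]
wrist_force: [0.7, -0.1, 0.5]
grip_width: 85.5
```

Call:
play_rows(
  targets=[
    [[0,0,0,0,0,0,1],[0,0,0,0,0,0,1],[0,0,0,0,0,0,1],[0,0,0,0,0,0,1]],
  ],
)

```text
time_s: 14.05
ee_pos: [448.7, -94.8, 109.9]
orientation: [0.851, 0.525, 0.0, -0.0]
wrist_force: [0.3, 0.9, 0.1]
grip_width: 85.4
```

```bash
python3 - <<'E'
from h import *
d=snap('wrist','w8')
E
```

```text
(no output)
```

View pics/w8.png

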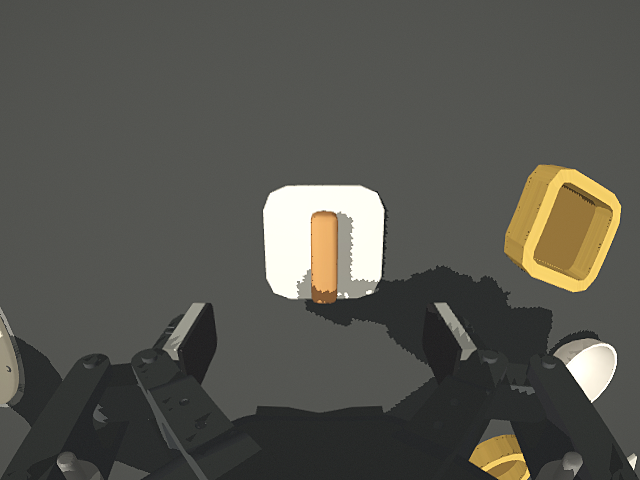

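The square lid is centred and aligned, bar at (324,257). Descending.

Call:
play_rows(
  targets=[
    [[0,0.1,3,0,0,0,1],[0,0.1,6,0,0,0,1],[0,0.1,8,0,0,0,1],[0,0.1,8.7,0,0,0,1],[0,0.1,8.7,0,0,0,1],[0,0.1,8.7,0,0,0,-1],[0,0.1,8.7,0,0,0,-1],[0,0.1,8.7,0,0,0,-1],[0,0.1,8.7,0,0,0,-1],[0,0.1,8.7,0,0,0,-1],[0,0.1,8.7,0,0,0,-1],[0,0.1,8.7,0,0,0,-1]],
  ],
)

```text
time_s: 15.3
ee_pos: [449.6, -96.2, 23.5]
orientation: [0.852, 0.523, 0.0, 0.0]
wrist_force: [0.3, 0.1, 6.1]
grip_width: 14.7
```

Call:
play_rows(
  targets=[
    [[0,0,-1,0,0,0,-1],[0,0,-3,0,0,0,-1],[0,0,-6,0,0,0,-1],[0,0,-8,0,0,0,-1],[0,0,-8,0,0,0,-1],[0,0,-8,0,0,0,-1]],
  ],
)

```text
time_s: 15.9
ee_pos: [448.9, -96.0, 103.2]
orientation: [0.852, 0.524, 0.0, 0.0]
wrist_force: [-0.5, 0.3, -1.5]
grip_width: 14.6
```

```bash
python3 plan.py 449.7 -96.05 103 63.2 622.3 -167.4 103 45.6
```

```text
[ 1.41 18.62  0.  ] rz 17.6
```

Call:
play_rows(
  targets=[
    [[0.1,1,0,0,0,1,-1],[0.2,3,0,0,0,3,-1],[0.4,6,0,0,0,6,-1],[0.7,9,0,0,0,9,-1],[0.9,12,0,0,0,12,-1],[1.1,15,0,0,0,15,-1],[1.3,17.5,0,0,0,17,-1],[1.41,18.62,0,0,0,17.6,-1],[1.41,18.62,0,0,0,17.6,-1],[1.41,18.62,0,0,0,17.6,-1],[1.41,18.62,0,0,0,17.6,-1],[1.41,18.62,0,0,0,17.6,-1]],
  ],
)

```text
time_s: 17.1
ee_pos: [620.6, -167.3, 102.7]
orientation: [0.922, 0.387, -0.0, -0.0]
wrist_force: [-0.1, 0.6, -1.4]
grip_width: 15.0
```

```bash
python3 - <<'E'
from h import *
d=snap('wrist','w9')
E
```

```text
(no output)
```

View pics/w9.png

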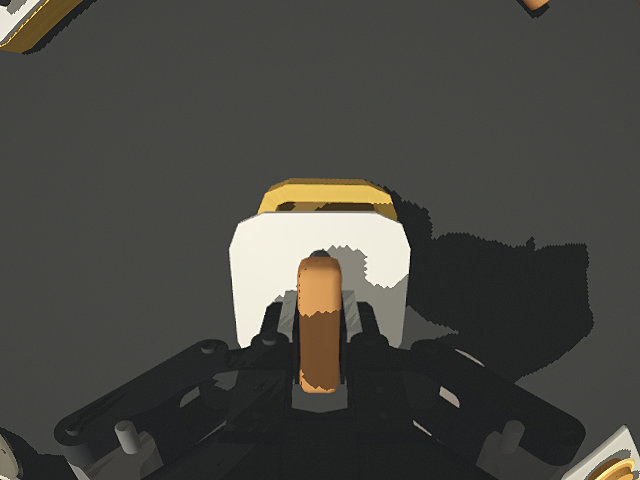

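Call:
play_rows(
  targets=[
    [[0,0,0,0,0,0,-1],[0,0,0,0,0,0,-1],[0,0,0,0,0,0,-1],[0,0,0,0,0,0,-1]],
  ],
)

```text
time_s: 17.55
ee_pos: [621.5, -167.6, 103.1]
orientation: [0.922, 0.387, 0.0, -0.0]
wrist_force: [-0.5, 0.0, -1.9]
grip_width: 14.9
```

```bash
python3 - <<'E'
from h import *
d=snap('wrist','w10')
cv2.imwrite('pics/w10c.png',cv2.resize(d['image'][160:360,210:430],None,fx=3,fy=3,interpolation=cv2.INTER_CUBIC))
# predict where mould rim corners (as measured) would appear in wrist
def proj(P):
    q=(d['camera_from_world']@np.append(P,1))[:3]; q=np.array([q[0],-q[1],-q[2]]); r=np.hypot(q[0],q[1]); th=np.arctan2(r,q[2])
    return (d['K'][:2,2]+d['K'][0,0]*th*q[:2]/r).round(0)
a=np.radians(45.6);ex=np.array([np.cos(a),np.sin(a),0]);ey=np.array([np.sin(a),-np.cos(a),0])
for sx,sy in [(1,0),(1,.6),(1,-.6),(.6,1),(.6,-1)]: print(sx,sy,proj(np.array([622.3,-167.4,30])+42*(sx*ex+sy*ey)))
print(proj(status.read_state()['ee_pos']),proj(status.read_state()['ee_pos']+ex*50))
E
```

```text
1 0 [319. 186.]
1 0.6 [362. 186.]
1 -0.6 [276. 186.]
0.6 1 [389. 215.]
0.6 -1 [249. 215.]
[319. 311.] [319. 195.]
```

View pics/w10c.png

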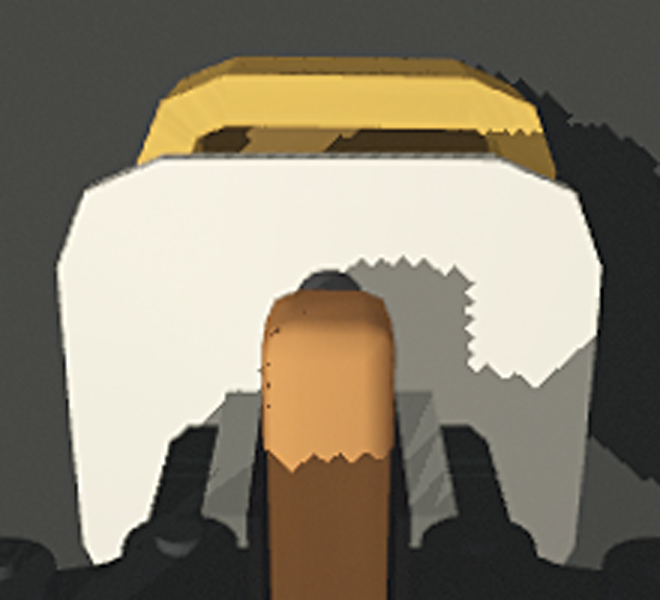

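The enlarged crop puts the mould rim's centre at column ~325, against a predicted 319. That makes the lid about 3 mm short along tool y, so I'll shift +0.25 cm and lower.

Call:
play_rows(
  targets=[
    [[0,0.25,1.5,0,0,0,-1],[0,0.25,3,0,0,0,-1],[0,0.25,3.5,0,0,0,-1],[0,0.25,3.5,0,0,0,-1],[0,0.25,4,0,0,0,-1],[0,0.25,4.6,0,0,0,-1],[0,0.25,5.1,0,0,0,-1],[0,0.25,5.5,0,0,0,-1],[0,0.25,5.65,0,0,0,-1],[0,0.25,5.7,0,0,0,-1],[0,0.25,5.7,0,0,0,-1],[0,0.25,5.7,0,0,0,-1]],
  ],
)

```text
time_s: 18.8
ee_pos: [623.5, -169.5, 46.2]
orientation: [0.922, 0.387, 0.0, 0.0]
wrist_force: [0.1, 0.2, -0.7]
grip_width: 14.8
```

Call:
play_rows(
  targets=[
    [[0,0,0,0,0,0,0.1],[0,0,0,0,0,0,0.1],[0,0,0,0,0,0,0.1],[0,0,0,0,0,0,0.1],[0,0,0,0,0,0,0.1],[0,0,-2,0,0,0,0.1],[0,0,-5,0,0,0,0.1],[0,0,-7,0,0,0,1],[0,0,-7,0,0,0,1],[0,0,-7,0,0,0,1]],
  ],
)

```text
time_s: 19.8
ee_pos: [623.5, -169.4, 116.3]
orientation: [0.922, 0.387, 0.0, 0.0]
wrist_force: [-0.3, -0.1, 0.1]
grip_width: 85.2
```

```bash
python3 - <<'E'
from h import *
d=snap('wrist','w11')
E
python3 plan.py 624.1 -169.1 116 45.6 357 -273.3 110 26.4
```

```text
[-26.13 -11.79   0.6 ] rz 19.2
```

View pics/w11.png

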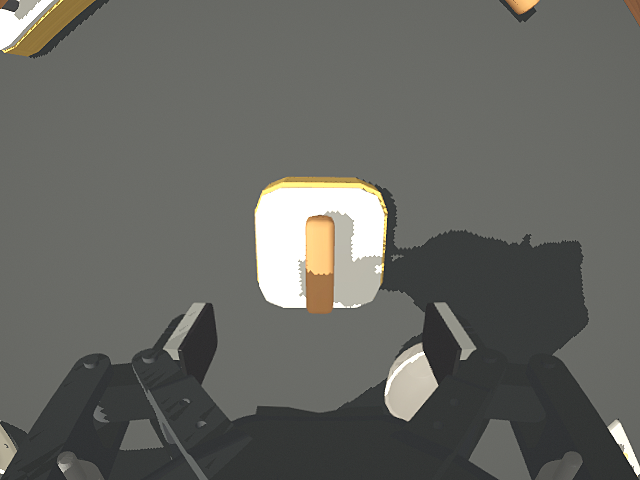

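The square lid is seated, with brass edge just visible all round. Next is the round silvery lid.

Call:
play_rows(
  targets=[
    [[-3.3,-1.5,0,0,0,2,1],[-6.6,-3,0,0,0,5,1],[-10,-4.5,0,0,0,7,1],[-13.3,-6,0,0,0,10,1],[-16.6,-7.5,0,0,0,12,1],[-20,-9,0,0,0,15,1],[-23.3,-10.5,0.3,0,0,17,1],[-26.13,-11.79,0.6,0,0,19.2,1],[-26.13,-11.79,0.6,0,0,19.2,1],[-26.13,-11.79,0.6,0,0,19.2,1],[-26.13,-11.79,0.6,0,0,19.2,1],[-26.13,-11.79,0.6,0,0,19.2,1]],
  ],
)

```text
time_s: 21.05
ee_pos: [357.1, -272.8, 109.8]
orientation: [0.973, 0.229, 0.0, -0.0]
wrist_force: [0.6, 0.8, -0.8]
grip_width: 85.1
```

```bash
python3 - <<'E'
from h import *
d=snap('wrist','w12')
E
```

```text
(no output)
```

View pics/w12.png

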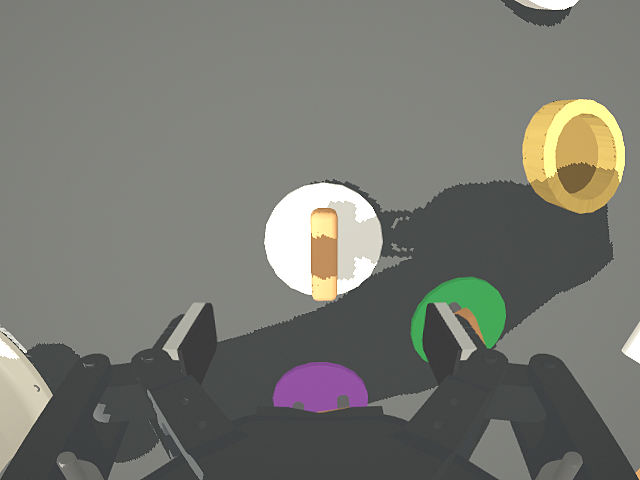

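The round silvery lid is centred, bar at (324,254), with green and purple well clear. Descending.

Call:
play_rows(
  targets=[
    [[0,0.15,3,0,0,0,1],[0,0.15,6,0,0,0,1],[0,0.15,8,0,0,0,1],[0,0.15,8.7,0,0,0,1],[0,0.15,8.7,0,0,0,1],[0,0.15,8.7,0,0,0,-1],[0,0.15,8.7,0,0,0,-1],[0,0.15,8.7,0,0,0,-1],[0,0.15,8.7,0,0,0,-1],[0,0.15,8.7,0,0,0,-1],[0,0.15,8.7,0,0,0,-1],[0,0.15,8.7,0,0,0,-1]],
  ],
)

```text
time_s: 22.3
ee_pos: [357.2, -275.0, 23.5]
orientation: [0.974, 0.228, 0.0, 0.0]
wrist_force: [-0.8, -0.8, 6.3]
grip_width: 14.9
```

Call:
play_rows(
  targets=[
    [[0,0,-1,0,0,0,-1],[0,0,-3,0,0,0,-1],[0,0,-6,0,0,0,-1],[0,0,-8,0,0,0,-1],[0,0,-8,0,0,0,-1],[0,0,-8,0,0,0,-1]],
  ],
)

```text
time_s: 22.9
ee_pos: [356.8, -274.3, 103.1]
orientation: [0.974, 0.228, 0.0, 0.0]
wrist_force: [0.2, 0.2, -3.0]
grip_width: 14.9
```

```bash
python3 plan.py 357.7 -274.6 103 26.4 504 -413.5 103 26.4
```

```text
[ 6.93 18.95  0.  ] rz -0.0
```

Call:
play_rows(
  targets=[
    [[0.4,1,0,0,0,0,-1],[1.1,3,0,0,0,0,-1],[2.2,6,0,0,0,0,-1],[3.3,9,0,0,0,0,-1],[4.4,12,0,0,0,0,-1],[5.5,15,0,0,0,0,-1],[6.4,17.5,0,0,0,0,-1],[6.93,18.95,0,0,0,0,-1],[6.93,18.95,0,0,0,0,-1],[6.93,18.95,0,0,0,0,-1],[6.93,18.95,0,0,0,0,-1],[6.93,18.95,0,0,0,0,-1]],
  ],
)

```text
time_s: 24.1
ee_pos: [502.2, -413.0, 102.5]
orientation: [0.974, 0.228, -0.0, -0.001]
wrist_force: [-0.5, -0.1, -1.8]
grip_width: 15.1
```

Call:
play_rows(
  targets=[
    [[0,0,0,0,0,0,-1],[0,0,0,0,0,0,-1],[0,0,0,0,0,0,-1]],
  ],
)

```text
time_s: 24.4
ee_pos: [503.0, -413.7, 103.3]
orientation: [0.974, 0.228, 0.0, 0.0]
wrist_force: [0.9, -1.1, -1.8]
grip_width: 15.1
```

```bash
python3 - <<'E'
from h import *
d=snap('wrist','w13')
cv2.imwrite('pics/w13c.png',cv2.resize(d['image'][160:360,210:430],None,fx=3,fy=3,interpolation=cv2.INTER_CUBIC))
def proj(P):
    q=(d['camera_from_world']@np.append(P,1))[:3]; q=np.array([q[0],-q[1],-q[2]]); r=np.hypot(q[0],q[1]); th=np.arctan2(r,q[2])
    return ((d['K'][:2,2]+d['K'][0,0]*th*q[:2]/r-[210,160])*3).round(0)
a=np.radians(26.4);ex=np.array([np.cos(a),np.sin(a),0]);ey=np.array([np.sin(a),-np.cos(a),0])
for t in [-40,-20,0,20,40]:
  t=np.radians(t);print(proj(np.array([504,-413.5,30])+42*(np.cos(t)*ex+np.sin(t)*ey)))
E
```

```text
[192. 128.]
[255.  91.]
[329.  78.]
[403.  91.]
[466. 128.]
```

View pics/w13c.png

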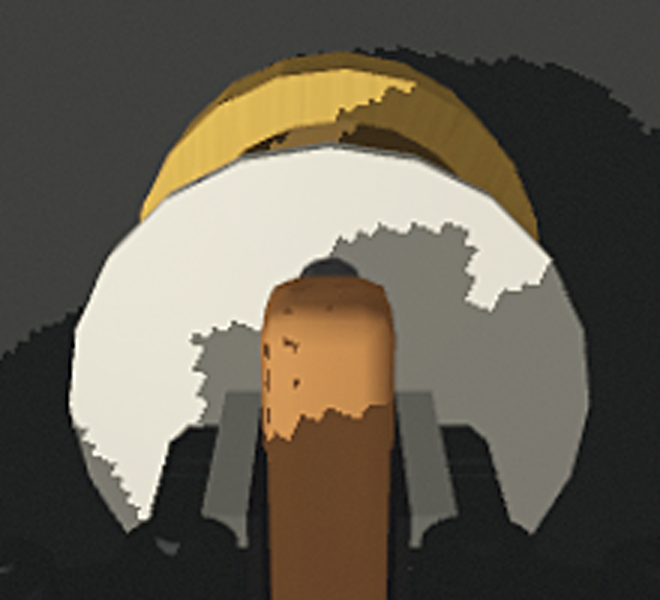

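The round mould's far rim peaks near (342,68) in the crop, against a prediction of (329,78). That is about 2 mm further along +y and 1 mm along +x, so I'll shift slightly and lower.

Call:
play_rows(
  targets=[
    [[0.1,0.15,1.5,0,0,0,-1],[0.1,0.15,3,0,0,0,-1],[0.1,0.15,3.5,0,0,0,-1],[0.1,0.15,3.5,0,0,0,-1],[0.1,0.15,4,0,0,0,-1],[0.1,0.15,4.6,0,0,0,-1],[0.1,0.15,5.1,0,0,0,-1],[0.1,0.15,5.5,0,0,0,-1],[0.1,0.15,5.65,0,0,0,-1],[0.1,0.15,5.7,0,0,0,-1],[0.1,0.15,5.7,0,0,0,-1],[0.1,0.15,5.7,0,0,0,-1]],
  ],
)

```text
time_s: 25.65
ee_pos: [504.6, -414.8, 46.2]
orientation: [0.974, 0.228, 0.0, 0.0]
wrist_force: [-0.2, 0.2, -3.0]
grip_width: 14.8
```

Call:
play_rows(
  targets=[
    [[0,0,0,0,0,0,0.1],[0,0,0,0,0,0,0.1],[0,0,0,0,0,0,0.1],[0,0,0,0,0,0,0.1],[0,0,0,0,0,0,0.1],[0,0,-2,0,0,0,0.1],[0,0,-5,0,0,0,0.1],[0,0,-7,0,0,0,1],[0,0,-7,0,0,0,1],[0,0,-7,0,0,0,1]],
  ],
)

```text
time_s: 26.65
ee_pos: [504.7, -414.7, 116.3]
orientation: [0.974, 0.228, 0.0, 0.0]
wrist_force: [-0.7, 0.3, -0.8]
grip_width: 84.7
```

```bash
python3 - <<'E'
from h import *
d=snap('wrist','w14')
E

```

```text
(no output)
```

View pics/w14.png

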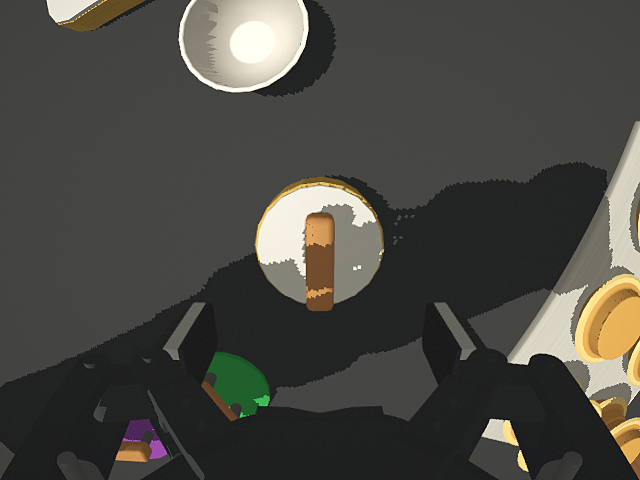

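The round lid is seated with an even brass edge. Backing away for a check from above.

Call:
play_rows(
  targets=[
    [[0,0,-4,0,0,0,1],[0,0,-8,0,0,0,1],[0,0,-12,0,0,0,1],[-4,3,-12,0,0,0,1],[-8,6,-12,0,0,0,1],[-12,9,-12,0,0,0,1],[-16,12,-12,0,0,0,1],[-18,13.5,-12,0,0,0,1],[-18,13.5,-12,0,0,0,1],[-18,13.5,-12,0,0,0,1],[-18,13.5,-12,0,0,0,1],[-18,13.5,-12,0,0,0,1]],
  ],
)

```text
time_s: 27.9
ee_pos: [405.0, -613.6, 235.4]
orientation: [0.973, 0.229, 0.0, -0.001]
wrist_force: [0.4, -0.1, 0.7]
grip_width: 85.7
```

```bash
python3 - <<'E'
from h import *
d=snap('top','top2');snap('scene','scene2')
im=d['image']
t=[cv2.resize(im[v-32:v+32,u-32:u+32],(384,288) if 0 else (300,300),interpolation=cv2.INTER_CUBIC) for u,v in [(200,290),(263,170),(400,161),(513,213)]]
cv2.imwrite('pics/top2c.png',np.vstack([np.hstack(t[:2]),np.hstack(t[2:])]))
W=cloud(d)
for n,(u,v) in dict(tri=(200,290),obl=(263,170),sq=(400,161),rnd=(513,213),bowl=(467,166),shaker=(175,169)).items():
    w=W[v-34:v+35,u-34:u+35].reshape(-1,3); w=w[~np.isnan(w[:,2])]; w=w[np.hypot(*(w[:,:2]-W[v,u,:2]).T)<65]
    if n in('bowl','shaker'): 
        print(n,cv2.minAreaRect(w[w[:,2]>24][:,:2].astype(np.float32))); continue
    f=w[(w[:,2]>28)&(w[:,2]<41)]; b=w[w[:,2]>60]; m=b[:,:2].mean(0);e,V=np.linalg.eigh(np.cov((b[:,:2]-m).T))
    A=np.c_[f[:,:2]-m,np.ones(len(f))]; g=np.linalg.lstsq(A,f[:,2],rcond=None)[0]
    print(n,'flange z',np.median(f[:,2]).round(1),'tilt',g[:2].round(3),'bar z',np.median(b[:,2]).round(1),'c',m.round(1),'dir',np.degrees(np.arctan2(V[1,1],V[0,1])).round(1)%180, 'rect',cv2.minAreaRect(b[:,:2].astype(np.float32))[0])
E
```

```text
tri flange z 35.2 tilt [-0.005  0.007] bar z 69.8 c [350.6 270.2] dir 121.6 rect (350.7174072265625, 271.2340087890625)
obl flange z 34.8 tilt [0.003 0.016] bar z 69.6 c [608.2 134.1] dir 163.7 rect (609.2584838867188, 134.8802490234375)
sq flange z 34.7 tilt [-0.006 -0.005] bar z 68.9 c [ 621.  -167.4] dir 45.9 rect (621.2473754882812, -167.8843536376953)
rnd flange z 34.5 tilt [ 0.005 -0.005] bar z 69.0 c [ 503.4 -411. ] dir 26.69999999999999 rect (504.5588684082031, -412.64068603515625)
bowl ((606.6329345703125, -309.85894775390625), (76.50505828857422, 79.13369750976562), 43.53154373168945)
shaker ((610.8299560546875, 321.9590148925781), (56.908939361572266, 55.94313049316406), 75.61029052734375)
```

View pics/top2.png

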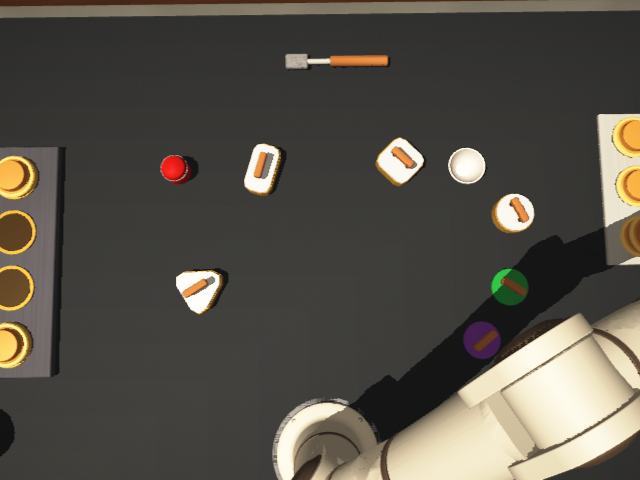

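View pics/top2c.png

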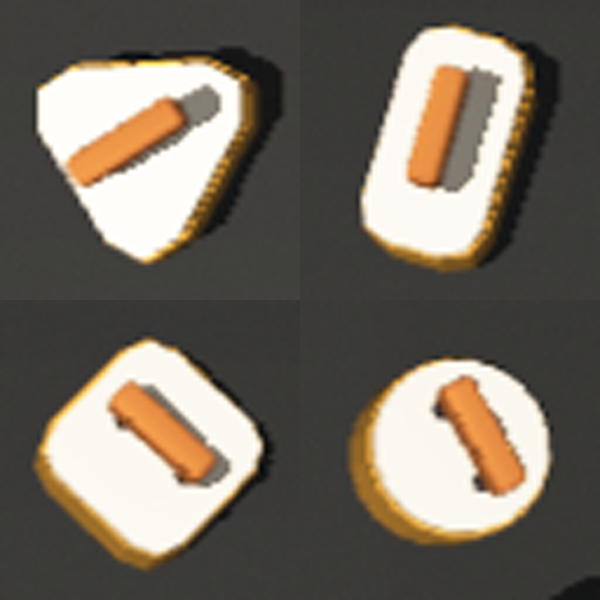

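View pics/scene2.png

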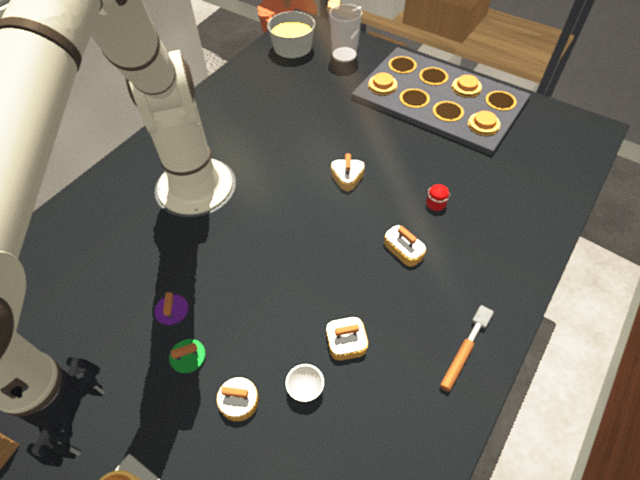

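From above and from the scene camera, all four lids sit on their moulds. Flange tops are at about 35 mm and bar tops at about 70 mm, as they should be. Bar centres are within 2 mm of the mould centres, tilts are at most 0.016, and bowl and shaker are where they were. Handing in.

```bash
python3 - <<'E'
from h import *
print(order.finish_job()); print(status.read_state()['time_s'])
E
```

```text
the job is handed in; nothing more can be done
None
the job is handed in; nothing more can be done
```

I put the triangle, oblong, square and round (silvery) lids on their matching moulds, released each one, backed the arm away and handed the job in at about 28 s. `finish_job` gives no verdict, so the result rests on my last checks.

**Last check, from the top camera depth:**

| Check | Measured | Expected |
|---|---|---|
| Flange top height | 34.5–35.2 mm | 35 mm |
| Handle bar top height | 69–70 mm | 70 mm |
| Lid centre to mould centre | within about 2 mm | within 10 mm |
| Lid turn against mould | within about 1° | within 0.26 rad (15°) |
| Tilt | at most 0.016 rad | below 0.06 rad |

- **Bowl and shaker:** both were within about 1 mm of where they started and still upright. I left the green and purple look-alikes alone.
- **Disagreement:** the wrist camera put the square and round moulds 2–3 mm off the top-camera positions, so I placed those two lids between the two readings. Both sit flush.

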